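# Scrub the beaker and put the brush away in the deep tube

### The arm

A 6-joint arm with a two-finger parallel gripper is mounted at the origin on the work surface. World frame = base frame: x ahead of the robot, y to its left, z up, the work surface at z = 0. Lengths are in mm, angles in rad, forces in N, time in s.
With the tool pointing down it reaches from about 400 to 925 mm from the base axis. Payload 12.5 kg.
Tool frame: the origin (TCP) lies on the centre line of the jaws, within the pads' length; the fingertips stand 17 mm ahead of it and the grasp point (between the pads) lies 2 mm behind it; z points along the fingers, y is the line along which they close (so a half turn about z gives the same grasp; the last joint's range is limited). The gripper opens to 95 mm and grips with 3 to 60 N. Pads are 20 mm wide; open, the fingers measure 119 mm over their backs; the gripper's body (75 mm by 180 mm) begins 59 mm behind the grasp point.
Start: joints at [1.071, 0.491, 1.559, -0, 1.092, -0.106], TCP at [239.797, 577.185, 231.661] pointing down, gripper open.
Joint ranges: [-3.1, 3.1], [-0.84, 2.19], [0.05, 2.79], [-1.13, 4.28], [0.06, 2.93], [-2.69, 2.69]. Speed limits (rad/s): [2.22, 2.22, 2.79, 3.14, 3.14, 3.14].

### API

Orientations are given as [roll, pitch, yaw] about the fixed x, y, z axes, in that order (R = Rz(yaw) Ry(pitch) Rx(roll)).
In Python, from cell import env gives the robot as it stands.
- The arm moves only by the tool drive_tool, never from a script. Its argument "deltas" is text: rows parted by semicolons, each of 4 numbers parted by spaces: the shift along the world's x, y, z normalised to -1 to 1, where 1 is 100 mm, then the turn about the world's z normalised to -1 to 1, where 1 is 180 degrees. A call has 1 to 10 rows; each row shifts and turns the commanded pose from where the row before left it; what a row does not reach is not made up. A row lasts 1/12 s, in which the tool goes at most 41.7 mm and 7.16 degrees, less where a joint would pass 70% of its speed; a pose out of reach is approached as far as the arm can. A call with a number of a shift or a turn outside -1 to 1 is refused whole. A call with a gripper value outside its range is refused whole. "gripper" is the closure, from 0 (fully open) to 1 (shut), set as the call begins (left out, the last holds). The fingers move at their own pace and stop on an object; the grip force is fixed at half the most. Time passes only in rows, so rows that do not move let the fingers close. It gives the time, the measured TCP pose, the force, the opening and the grip force at its end, in the units of the state.
- env.state(): the state, without advancing time (a new reading comes with each control period).
- env.read_camera(name): name is "side" or "top" or "wrist"; returns (picture, depth): 400x640x3 uint8, red, green, blue; 400x640 float32, mm along the optical axis (not along the pixel's ray), 0 where there is no reading.
- env.camera_params(name): a dict with "mtx" (3x3 intrinsics, pixels), "camera_from_world" (4x4, takes a point from world to camera coordinates); the wrist camera has in their place "mount" (4x4, takes a point from camera to tool coordinates, whose origin is the TCP and whose axes are the flange's). Camera axes: x right, y down, z forward; pixel columns grow to the right and rows downward; lengths in mm; the calibration is good to about 2 mm. A picture is of the moment at which its call begins: read the wrist's pose just before it. camera_params takes no time and is no camera call.
- env.job_done(): hands the job in; it is judged then, once.
The state is a dict: "t": time; "joints": joint angles; "qvel": joint speeds; "tau": joint torques, N m; "eef_pos": TCP position; "tcp_rot": TCP orientation; "ft_force": force on the tool from outside, world axes, zero at the start; "moment": the same for the moment, N m; "opening": opening from 0.0 (shut) to 1.0 (fully open); "grip_force": force on a finger pad.
Only numpy, scipy, OpenCV 4.12 (cv2) and the standard library are available. Lean on these libraries where they do the work, as an engineer would, in place of code of your own. Each camera call takes 0.05 s, during which the arm holds its last target. There are 200 camera calls.

### The job

Take the bottle brush that leans in the glass beaker, scrub the beaker with two full strokes (bristles raised to half its height or a little more, without leaving it, then right back down to its floor, twice), then put the brush away, bristles down, in the one tube of the three-tube stand where it goes all the way to the bottom. Two of the tubes have spacers inside that you cannot see and leave the brush standing too high, so try them by feel. Leave the beaker standing in its place, and do not push the bottles and the vial about.

Things in the scene. Friction and masses are not known exactly. Their poses are not given: they have to be found in the camera images.
- brush: Bottle brush, loose, straight, round, 200 mm long, 90 g. Origin: centre of the bristle end; z runs to the handle's end. Rigid bristle head 28 mm thick from 0 to 55 mm (end rounded), 8 mm wire from 65 to 115 mm, pale wooden grip 17 mm thick from 123 to 194 mm. At the start it leans about 28 degrees in the beaker, bristles on its floor, handle over the rim towards the robot (-x within 30 degrees).
- beaker: Clear glass beaker, loose, 450 g, 68 mm outside and 62 mm inside diameter, 100 mm high, floor 5 mm thick. Origin: centre of its underside; z up. A stroke is up when the brush's origin is 45 to 95 mm above this origin, and down when under 17 mm (an upright brush on the floor stands at 5 mm).
- stand: Stand fixed to the bench: steel base 75 x 200 x 8 mm, three upright grey opaque tubes in a row along its y axis, at y = -60, 0 and 60 mm. Origin: centre of the base's underside; z up. Tube mouths at z = 125 mm, inside diameter 34 mm, flared in the last 9 mm. In one tube (not known which) the bottom is at z = 15 mm; in the other two a hidden spacer stops the brush at z = 57 mm.
- tube0 (a point): Centre of the mouth of the tube at the stand's y = -60 mm, 125 mm above the bench.
- tube1 (a point): Centre of the mouth of the middle tube, 125 mm above the bench.
- tube2 (a point): Centre of the mouth of the tube at the stand's y = +60 mm, 125 mm above the bench.
- amber_bottle: Bystander: amber glass bottle, 60 mm diameter, 110 mm high, loose, beyond the work. Origin: centre of its underside.
- saline_bottle: Bystander: clear plastic bottle, 56 mm diameter, 90 mm high, loose, on the robot's side of the work. Origin: centre of its underside.
- vial: Bystander: small glass vial, 30 mm diameter, 50 mm high, loose, between beaker and stand. Origin: centre of its underside.
Things that resemble listed ones, but are neither listed nor needed, are in the scene too. What is shaped like the beaker but blue is not meant.

How it is judged (in metres and radians):
On the way, in this order (a step that is already met when the one before it is completed fails the run):
1. first stroke up: the bristle end raised 45 to 95 mm above the beaker's underside, still inside the beaker (z of brush in the frame of beaker between 0.045 and 0.095 m and horizontal distance between brush and beaker below 0.031 m), for 0.05 s.
2. first stroke down: the bristle end back on the beaker's floor (under 17 mm) (z of brush in the frame of beaker below 0.017 m and z of brush in the frame of beaker below 0.095 m and horizontal distance between brush and beaker below 0.031 m), for 0.05 s.
3. second stroke up, as the first (all of step 1), for 0.05 s.
4. second stroke down, as the first (all of step 2), for 0.05 s.
At the end, for the whole second after the job is handed in: The brush stands bristles down at rest in the deep tube, its end less than 25 mm above the stand's underside and within 12 mm of a tube's axis, tilted less than 0.25 rad; the beaker stands upright at rest within 50 mm of where it was (z of brush in the frame of stand below 0.025 m and (horizontal distance between brush and tube0 below 0.012 m or horizontal distance between brush and tube1 below 0.012 m or horizontal distance between brush and tube2 below 0.012 m) and angle between brush's own z axis and vertical below 0.25 rad and linear speed of each of brush, beaker below 0.03 m/s and angle between beaker's own z axis and vertical below 0.1 rad and distance of beaker from where it was at the start of the episode below 0.05 m); the robot touches nothing.
It fails at once if the beaker is tipped by more than 0.4 rad (angle between beaker's own z axis and vertical above 0.4 rad).
It fails at once if the amber bottle is pushed more than 30 mm or tipped over (distance of amber_bottle from where it was at the start of the episode above 0.03 m or angle between amber_bottle's own z axis and vertical above 0.4 rad).
It fails at once if the saline bottle is pushed more than 30 mm or tipped over (distance of saline_bottle from where it was at the start of the episode above 0.03 m or angle between saline_bottle's own z axis and vertical above 0.4 rad).
It fails at once if the vial is pushed more than 30 mm or tipped over (distance of vial from where it was at the start of the episode above 0.03 m or angle between vial's own z axis and vertical above 0.4 rad).
It also fails if it takes over 61 s, if anything falls off the work surface, if the arm or the gripper's body presses on something with over 40 N, if the wrist force passes 120 N, or if a joint passes its speed limit or range.

## Working session

There is one attempt and no reset: what is moved stays moved. The work goes in short steps, Python scripts to look and compute and a tool call to move; the robot and the scene stay as the last step left them, time stands still between calls to the robot, and variables do not carry over. Pictures are saved under pics/ and viewed, at most 10 in all, crops included, and the job is handed in when it is done.

Besides the shell and the picture viewer there is one more tool, called after "Emit:" as name(argument=value, ...), one argument or row to a line, values as JSON. drive_tool: Moves the arm, as the interface text tells. Its arguments: {"type":"object","properties":{"deltas":{"type":"string"},"gripper":{"type":"number"}},"required":["deltas"]}

```bash
mkdir -p pics
cat > h.py <<'E'
import numpy as np,cv2
from cell import env
def cloud(name):
    s=env.state();im,d=env.read_camera(name);p=env.camera_params(name)
    K=np.array(p["mtx"]);v,u=np.mgrid[0:400,0:640]
    c=np.stack([(u-K[0,2])/K[0,0]*d,(v-K[1,2])/K[1,1]*d,d,np.ones_like(d)],-1)
    if name=="wrist":
        from scipy.spatial.transform import Rotation as R
        T=np.eye(4);T[:3,:3]=R.from_euler('xyz',s["tcp_rot"]).as_matrix();T[:3,3]=s["eef_pos"];T=T@np.array(p["mount"])
    else: T=np.linalg.inv(np.array(p["camera_from_world"]))
    w=(c@T.T)[...,:3]; w[d==0]=np.nan
    return im,w,T,K
E
python3 - <<'E'
from h import *
for n in("top","side"):
    im,w,T,K=cloud(n);np.savez(f"{n}.npz",im=im,w=w,T=T,K=K)
    cv2.imwrite(f"pics/{n}0.png",im[...,::-1]); print(n,T.round(2).tolist())
print(env.state())
E
```

```text
top [[-0.01, -0.99, 0.14, 508.75], [-1.0, 0.01, 0.0, 55.15], [-0.0, -0.14, -0.99, 986.44], [0.0, 0.0, 0.0, 1.0]]
side [[0.88, -0.26, 0.4, 279.37], [-0.47, -0.44, 0.76, -571.67], [-0.02, -0.86, -0.51, 524.38], [0.0, 0.0, 0.0, 1.0]]
{'t': 0.1, 'joints': array([ 1.07142097e+00,  4.91490645e-01,  1.55939719e+00, -3.38037807e-05,
        1.09170089e+00, -1.05568195e-01]), 'qvel': array([-1.74901411e-04, -2.59496024e-03, -7.24205075e-04, -1.21900932e-03,
        5.24270002e-04,  4.85112840e-05]), 'tau': array([ 2.67939846e-03, -6.13625836e+01, -2.58605558e+01,  6.93791779e-02,
        4.70248621e-02, -6.79262683e-06]), 'eef_pos': array([239.68661007, 576.99310099, 231.12255068]), 'tcp_rot': array([-3.14059896e+00, -7.51436244e-05,  2.74780105e+00]), 'ft_force': array([ 0.46351035,  0.15730902, -1.00399142]), 'moment': array([ 0.00540164, -0.01265088,  0.02603469]), 'grip_force': 0.0, 'opening': 1.002384722659721}
```

View pics/top0.png

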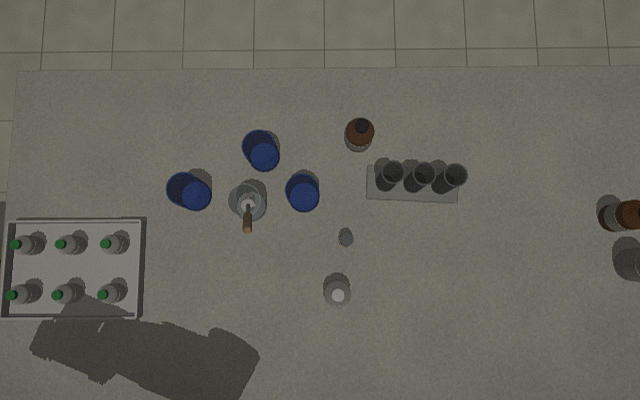

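View pics/side0.png

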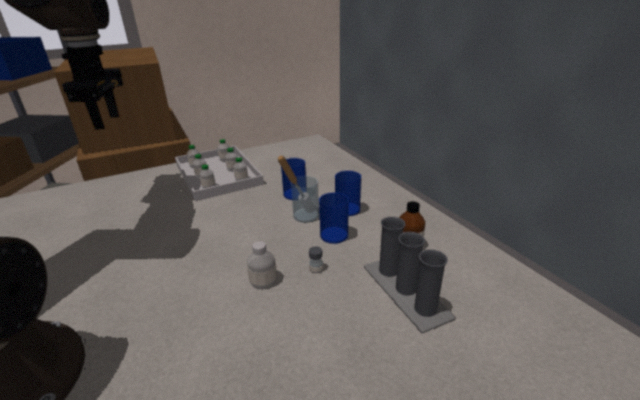

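The top view shows the clear beaker at about (247,203) with the handle pointing down the image (-x). The blue decoys surround it at (189,192), (261,150) and (303,192). The tube mouths are near (392,172), (424,174) and (456,175), with the vial at (346,237), the saline bottle at (337,290) and the amber bottle at (360,133). The side view confirms this layout.

Run:
```python
from h import *
D=np.load("top.npz");im,w,T,K=D["im"],D["w"],D["T"],D["K"]
def ray(u,v,z):
    d=T[:3,:3]@np.array([(u-K[0,2])/K[0,0],(v-K[1,2])/K[1,1],1]);o=T[:3,3];return (o+d*(z-o[2])/d[2])[:2].round(1)
def box(w,x,y,zl,zh):
    return (w[...,0]>x[0])&(w[...,0]<x[1])&(w[...,1]>y[0])&(w[...,1]<y[1])&(w[...,2]>zl)&(w[...,2]<zh)
# stand tubes: points near mouth
for n in("top","side"):
    D2=np.load(n+".npz");W=D2["w"]; I=D2["im"].astype(int)
    m=box(W,(400,620),(-330,-60),118,132);P=W[m][:,:2].astype(np.float32)
    print(n,"mouth",len(P))
    if len(P)>30:
        _,l,c=cv2.kmeans(P,3,None,(3,50,.1),5,cv2.KMEANS_PP_CENTERS)
        for k in range(3):
            q=P[l[:,0]==k]; e=cv2.minEnclosingCircle(q); 
            A=np.c_[2*q,np.ones(len(q))];s=np.linalg.lstsq(A,(q**2).sum(1),rcond=None)[0]
            print(c[k].round(1),e,s[:2].round(1),(s[2]+s[0]**2+s[1]**2)**.5)
    # brush handle: brownish, z>90
    br=(I[...,0]-I[...,2]>25)&box(W,(350,650),(80,260),80,210)
    Q=W[br];print("handle",len(Q))
    if len(Q)>10:
        c=Q.mean(0);d=np.linalg.svd(Q-c)[2][0];d*=np.sign(d[2]);print(c.round(1),d.round(3),Q.min(0).round(0),Q.max(0).round(0),"lean",np.degrees(np.arccos(d[2])))
# base of stand via plane z~8
b=box(w,(380,650),(-340,-40),4,14);P=w[b][:,:2].astype(np.float32);
print("base",cv2.minAreaRect(P))
for n,u,v,z in(("beaker rim",247,203,100),("rimL",229,203,100),("rimR",266,203,100),("vial",346,237,50),("sal",337,290,90),("amb",360,133,110),("t0",392,172,125),("t1",424,174,125),("t2",456,175,125)):print(n,ray(u,v,z))
for n in ("top","side"):
    i=np.load(n+".npz")["im"]
    c=i[160:240,200:310] if n=="top" else i[140:230,260:370]
    cv2.imwrite(f"pics/{n}c.png",cv2.resize(c,None,fx=5,fy=5,interpolation=2)[...,::-1])
a=cv2.imread("pics/topc.png");b=cv2.imread("pics/sidec.png");b=cv2.resize(b,(550,450))
cv2.imwrite("pics/c.png",cv2.resize(np.hstack([cv2.resize(a,(550,400)),b[:400]]),(800,290)))
```

```text
top mouth 0
handle 57
[572.5 189.1 183.1] [-0.535 -0.214  0.817] [564. 182. 135.] [603. 202. 191.] lean 35.16979124173435
side mouth 0
handle 166
[578.4 185.5 155.4] [-0.41  -0.092  0.907] [561. 178. 111.] [601. 194. 188.] lean 24.84757403729911
base ((514.948486328125, -189.56802368164062), (298.3074645996094, 269.52398681640625), 89.86067199707031)
beaker rim [627.  202.1]
rimL [627.3 237.4]
rimR [626.7 164.8]
vial [561.6   6.2]
sal [457.2  27.3]
amb [763.6 -21.6]
t0 [681.4 -80.2]
t1 [ 677.  -141.6]
t2 [ 674.5 -202.9]
```

View pics/c.png

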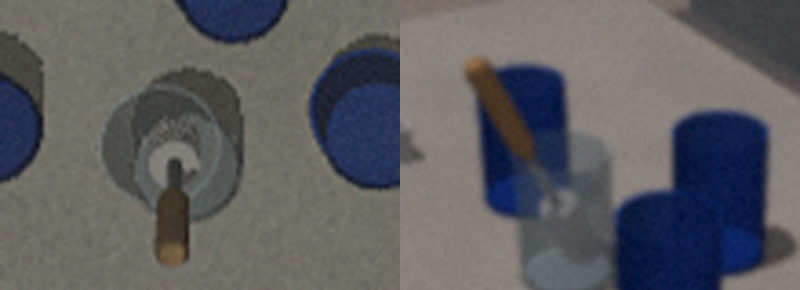

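The crop shows the beaker's rim centred at about crop (162,135) and its base at (187,165). The white bristle head sits near the middle, and the handle's end is at (172,252).

Run:
```python
from h import *
D=np.load("top.npz");im,w,T,K=D["im"],D["w"],D["T"],D["K"]
def ray(u,v,z):
    d=T[:3,:3]@np.array([(u-K[0,2])/K[0,0],(v-K[1,2])/K[1,1],1]);o=T[:3,3];return (o+d*(z-o[2])/d[2])[:2].round(1)
print("rim",ray(244.6,197.2,100),"base",ray(251.4,205.5,0),"hend",ray(247.3,229.5,188))
for n in("top","side"):
    W=np.load(n+".npz")["w"]
    m=(W[...,0]>620)&(W[...,0]<740)&(W[...,1]>-250)&(W[...,1]<-40)&(W[...,2]>117)&(W[...,2]<133)
    P=W[m][:,:2].astype(np.float32);print(n,len(P))
    if len(P)>20:
        _,l,c=cv2.kmeans(P,3,None,(3,50,.1),5,cv2.KMEANS_PP_CENTERS)
        for k in range(3):
            q=P[l[:,0]==k];A=np.c_[2*q,np.ones(len(q))];s=np.linalg.lstsq(A,(q**2).sum(1),rcond=None)[0]
            print(len(q),c[k].round(1),cv2.minEnclosingCircle(q),s[:2].round(1),(s[2]+s[0]**2+s[1]**2)**.5)
    m=(W[...,0]>540)&(W[...,0]<680)&(W[...,1]>140)&(W[...,1]<270)&(W[...,2]>85)&(W[...,2]<108)
    q=W[m];print("beaker rim pts",len(q),q.mean(0) if len(q) else 0,q.min(0),q.max(0))
```

```text
rim [638.6 207. ] base [634.8 209. ] hend [568.4 186.3]
top 655
221 [ 681.5 -143.5] ((680.2197265625, -141.73324584960938), 23.86041259765625) [ 679.6 -140.9] 20.51690548296864
215 [685.4 -82.7] ((683.9314575195312, -81.04257202148438), 23.561059951782227) [683.1 -81.1] 20.437513411685675
219 [ 678.1 -204.4] ((676.9122924804688, -201.5552978515625), 24.017812728881836) [ 676.  -200.8] 20.561148837230657
beaker rim pts 256 [636.89777285 210.39206167  97.22782606] [601.31727355 175.65821027  85.27186494] [667.17418627 242.41117491 104.42900934]
side 671
262 [ 675.8 -200.8] ((673.9780883789062, -202.41925048828125), 24.096071243286133) [ 673.2 -203. ] 20.961300239296847
191 [682.3 -81.3] ((681.63232421875, -82.60428619384766), 24.224782943725586) [680.4 -83.2] 21.019433892126408
218 [ 678.7 -140.9] ((677.3153686523438, -141.8048553466797), 24.11517906188965) [ 676.8 -142.9] 20.996081944168367
beaker rim pts 288 [630.89398171 203.42556278  93.0066256 ] [597.89022231 172.79009059  85.12409253] [664.58720008 243.5779229  107.12651324]
```

Emit:
drive_tool(
  deltas="0.25 -0.28 0.06 -0.03;0.25 -0.28 0.06 -0.03;0.25 -0.28 0.06 -0.03;0.25 -0.28 0.06 -0.03;0.25 -0.28 0.06 -0.03;0.25 -0.28 0.06 -0.03;0.25 -0.28 0.06 -0.03;0.25 -0.28 0.06 -0.03;0.25 -0.28 0.06 -0.03;0.25 -0.28 0.06 -0.03",
  gripper=0,
)

```text
t: 0.93
eef_pos: [490.7, 295.5, 291.8]
tcp_rot: [-3.141, 0.0, 1.801]
ft_force: [-0.7, 1.3, -0.5]
opening: 1.003
grip_force: 0.0
```

Emit:
drive_tool(
  deltas="0.3 -0.27 0 0;0.3 -0.27 0 0;0.3 -0.27 0 0;0 -0.26 0 0;0 0 0 0;0 0 0 0;0 0 0 0",
)

```text
t: 1.52
eef_pos: [579.6, 190.5, 291.5]
tcp_rot: [-3.141, -0.0, 1.805]
ft_force: [-0.2, -0.2, -0.3]
opening: 0.998
grip_force: 0.0
```

Run:
```python
from h import *
s=env.state();print(s["t"],s["eef_pos"],s["tcp_rot"],s["joints"].round(2))
im,w,T,K=cloud("wrist");np.savez("w1.npz",im=im,w=w,T=T,K=K);cv2.imwrite("pics/w1.png",im[...,::-1])
I=im.astype(int)
m=(I[...,0]-I[...,2]>25)&(w[...,2]>90)&(w[...,2]<215)
Q=w[m];c=Q.mean(0);d=np.linalg.svd(Q-c,full_matrices=False)[2][0];d*=np.sign(d[2])
print(len(Q),c,d,Q.min(0),Q.max(0))
for z0 in range(110,200,15):
    q=Q[abs(Q[:,2]-z0)<7]
    if len(q):print(z0,len(q),q.mean(0).round(1),q.min(0).round(0),q.max(0).round(0))
```

```text
1.5167 [579.56167635 190.52626292 291.5427293 ] [-3.14133610e+00 -2.54448209e-04  1.80507917e+00] [ 0.21  0.42  1.52  0.    1.21 -0.03]
951 [581.11808767 194.81435674 163.93583746] [-0.46629495 -0.17996622  0.86613   ] [560.84198105 180.6631982  114.90483684] [607.205018   206.220982   189.60276146]
110 2 [606.5 200.6 115. ] [606. 198. 115.] [607. 203. 115.]
125 95 [600.3 201.7 126.2] [590. 191. 119.] [606. 206. 132.]
140 128 [593.4 199.8 140. ] [583. 190. 133.] [600. 204. 147.]
155 150 [586.1 197.3 155.3] [575. 186. 148.] [593. 202. 162.]
170 171 [579.  194.8 170.2] [568. 184. 163.] [586. 200. 177.]
185 355 [569.5 189.9 184.7] [561. 181. 178.] [579. 198. 190.]
```

View pics/w1.png

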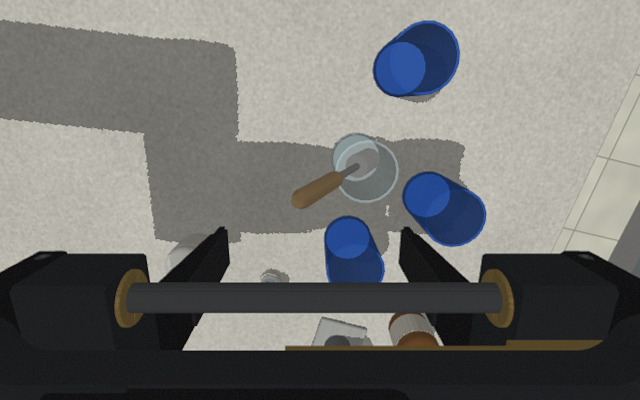

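The wrist view shows the handle running from (300,198) to (345,178) and into the beaker at (365,168). It leans about 20° off -x, and there is free space on both sides for the fingers.

Emit:
drive_tool(
  deltas="0 0.025 -0.1 0.02;0 0 -0.2 0.015;0 0 -0.2 0;0 0 -0.2 0;0 0 -0.2 0;0 0 -0.2 0;0 0 -0.1 0;0 0 0 0;0 0 0 0;0 0 0 0",
)

```text
t: 2.4
eef_pos: [580.2, 193.2, 172.9]
tcp_rot: [3.14, 0.0, 1.916]
ft_force: [0.2, 0.3, 0.2]
opening: 1.0
grip_force: 0.0
```

Emit:
drive_tool(
  deltas="0 0 0 0;0 0 0 0;0 0 0 0;0 0 0 0;0 0 0 0",
  gripper=0.42,
)

```text
t: 2.82
eef_pos: [579.9, 192.7, 171.9]
tcp_rot: [3.141, 0.0, 1.915]
ft_force: [0.0, -0.9, -0.6]
opening: 0.706
grip_force: 0.0
```

Emit:
drive_tool(
  deltas="0.03 0.01 0 0;0.03 0.01 0 0;0.03 0.01 0 0;0.03 0.01 0 0;0.03 0.01 0 0;0.03 0.01 0 0;0.03 0.01 0 0;0.03 0.01 0 0;0.03 0.01 0 0;0.03 0.01 0 0",
)

```text
t: 3.65
eef_pos: [610.1, 202.8, 171.7]
tcp_rot: [3.142, 0.0, 1.915]
ft_force: [0.7, -0.5, -0.4]
opening: 0.578
grip_force: 0.1
```

```bash
cat > look.py <<'E'
from h import *
import sys
s=env.state();print(s["t"],s["eef_pos"],s["tcp_rot"],s["opening"],s["ft_force"])
for n,b in(("side",(140,230,250,370)),("top",(150,240,200,320))):
    im,w,T,K=cloud(n);I=im.astype(int)
    m=(I[...,0]-I[...,2]>25)&(w[...,2]>90)&(w[...,2]<240)&(w[...,0]>500)&(w[...,0]<720)&(w[...,1]>120)&(w[...,1]<300)
    Q=w[m]
    if len(Q)>8:
        c=Q.mean(0);d=np.linalg.svd(Q-c,full_matrices=False)[2][0];d*=np.sign(d[2]);print(n,len(Q),c.round(0),d.round(2),Q.min(0).round(0),Q.max(0).round(0))
    cv2.imwrite(f"pics/_{n}.png",cv2.resize(im[b[0]:b[1],b[2]:b[3]],(480,360),interpolation=2)[...,::-1])
a=np.hstack([cv2.imread("pics/_side.png"),cv2.imread("pics/_top.png")]);cv2.imwrite(f"pics/{sys.argv[1]}.png",cv2.resize(a,(800,300)))
E
python3 look.py l1
```

```text
3.65 [610.08728973 202.80915538 171.65428552] [3.14150946e+00 7.90624759e-06 1.91528181e+00] 0.5781852580573844 [ 0.65872216 -0.54561194 -0.38408354]
side 143 [600. 192. 155.] [-0.26 -0.14  0.95] [586. 179. 116.] [614. 204. 199.]
```

View pics/l1.png

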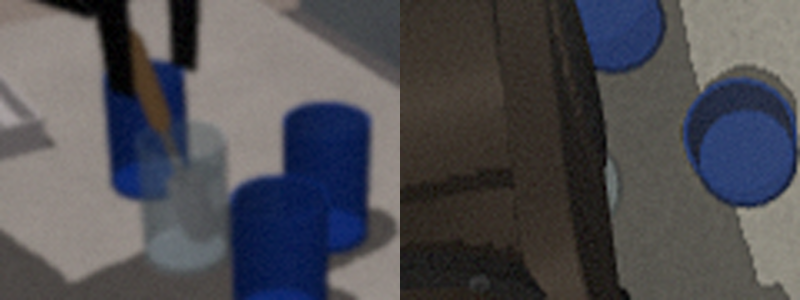

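The side crop shows the rear finger pushing the handle up; its lean is now about 17°, and the head is still in the beaker. I'll keep pushing while narrowing the jaws.

Emit:
drive_tool(
  deltas="0.03 0.01 0 0;0.03 0.01 0 0;0.03 0.01 0 0;0.03 0.01 0 0;0.03 0.01 0 0;0.03 0.01 0 0;0.03 0.01 0 0;0 0 0 0",
  gripper=0.62,
)

```text
t: 4.42
eef_pos: [631.3, 209.8, 171.5]
tcp_rot: [3.141, 0.0, 1.915]
ft_force: [0.2, -0.5, -0.4]
opening: 0.377
grip_force: 0.0
```

```bash
python3 look.py l2
```

```text
4.4167 [631.29548164 209.84136954 171.54786288] [3.14135214e+00 3.03500119e-05 1.91529429e+00] 0.3774898019303194 [ 0.23993273 -0.50519518 -0.37421126]
side 141 [626. 200. 160.] [-0.02 -0.09  1.  ] [603. 169. 119.] [659. 231. 240.]
```

View pics/l2.png

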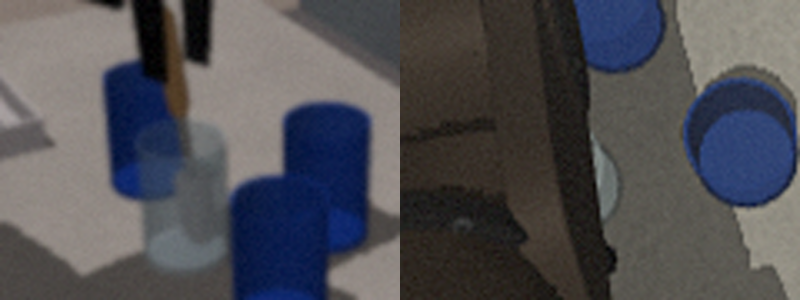

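The brush still leans slightly (about 8°) against the rear finger. One more small push, then close.

Emit:
drive_tool(
  deltas="0.03 0.01 0 0;0.03 0.01 0 0;0.03 0.01 0 0;0.02 0.01 0 0;0 0 0 0;0 0 0 0;0 0 0 0;0 0 0 0;0 0 0 0;0 0 0 0",
  gripper=1,
)

```text
t: 5.35
eef_pos: [641.7, 213.7, 171.7]
tcp_rot: [3.142, -0.0, 1.915]
ft_force: [0.0, 0.6, -1.6]
opening: 0.171
grip_force: 30.0
```

Emit:
drive_tool(
  deltas="0 0 0 0;0 0 0 0;0 0 0 0;0 0 0 0",
)

```text
t: 5.68
eef_pos: [641.8, 213.7, 171.7]
tcp_rot: [3.141, 0.0, 1.915]
ft_force: [0.3, 0.0, -0.6]
opening: 0.173
grip_force: 30.0
```

```bash
python3 look.py l3
```

```text
5.6833 [641.79976693 213.67434757 171.66925324] [3.14146927e+00 2.77364442e-05 1.91524113e+00] 0.17316336260100199 [ 0.26726722  0.04243    -0.62339179]
side 115 [640. 205. 160.] [ 0.05 -0.09  1.  ] [619. 173. 121.] [659. 213. 240.]
```

View pics/l3.png

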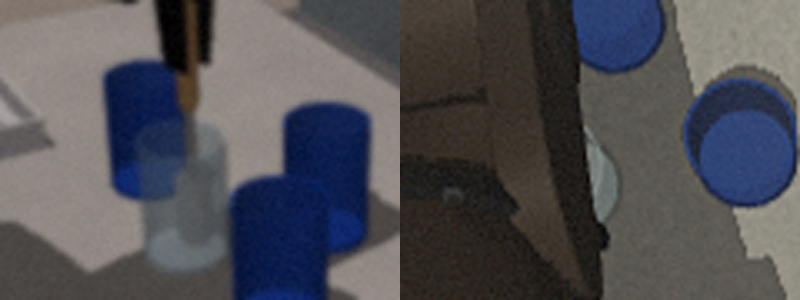

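Gripped upright at 30 N. Now the strokes.

Emit:
drive_tool(
  deltas="0 0 0.12 0;0 0 0.16 0;0 0 0.16 0;0 0 0.16 0;0 0 0 0;0 0 0 0;0 0 0 0;0 0 0 0",
)

```text
t: 6.45
eef_pos: [641.4, 213.6, 230.6]
tcp_rot: [-3.14, -0.0, 1.915]
ft_force: [0.3, 0.7, -0.4]
opening: 0.175
grip_force: 30.0
```

Emit:
drive_tool(
  deltas="0 0 -0.15 0;0 0 -0.15 0;0 0 -0.15 0;0 0 -0.1 0;0 0 -0.03 0;0 0 -0.02 0;0 0 0 0;0 0 0 0;0 0 0 0",
)

```text
t: 7.2
eef_pos: [642.0, 213.7, 172.2]
tcp_rot: [3.141, 0.0, 1.915]
ft_force: [0.2, -0.4, -1.2]
opening: 0.174
grip_force: 30.0
```

```bash
python3 look.py l4
```

```text
7.2 [642.01445163 213.72741996 172.17327343] [3.14061588e+00 1.06554291e-04 1.91526110e+00] 0.1735798398504954 [ 0.24407487 -0.40047569 -1.20826033]
side 118 [641. 206. 158.] [ 0.09 -0.02  1.  ] [620. 175. 121.] [706. 258. 239.]
```

View pics/l4.png

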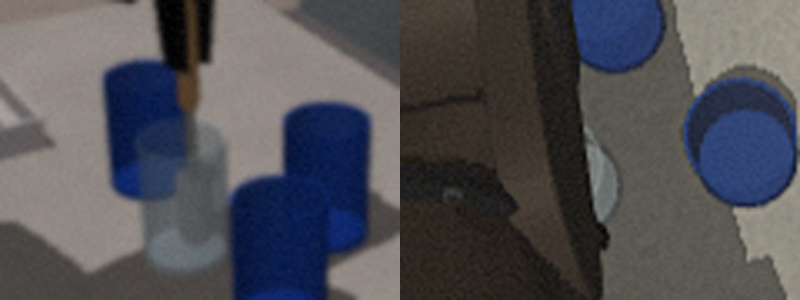

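The brush is back at the floor. To confirm contact, I'll feel gently downwards.

Emit:
drive_tool(
  deltas="0 0 -0.01 0;0 0 -0.01 0;0 0 -0.01 0;0 0 0 0;0 0 0 0",
)

```text
t: 7.72
eef_pos: [642.5, 213.9, 171.2]
tcp_rot: [3.138, 0.0, 1.915]
ft_force: [-3.0, -0.5, 15.7]
opening: 0.173
grip_force: 30.0
```

Floor felt at 15.7 N with TCP z about 171.5. Second stroke.

Emit:
drive_tool(
  deltas="0 0 0.14 0;0 0 0.16 0;0 0 0.16 0;0 0 0.16 0;0 0 0 0;0 0 0 0;0 0 0 0;0 0 0 0",
)

```text
t: 8.38
eef_pos: [641.4, 213.6, 229.3]
tcp_rot: [-3.14, -0.0, 1.915]
ft_force: [0.1, 0.8, -1.3]
opening: 0.174
grip_force: 30.0
```

Emit:
drive_tool(
  deltas="0 0 -0.15 0;0 0 -0.15 0;0 0 -0.15 0;0 0 -0.1 0;0 0 -0.03 0;0 0 -0.02 0;0 0 -0.01 0;0 0 0 0;0 0 0 0;0 0 0 0",
)

```text
t: 9.22
eef_pos: [641.8, 213.7, 171.2]
tcp_rot: [3.141, 0.0, 1.915]
ft_force: [-3.8, -0.8, 12.6]
opening: 0.174
grip_force: 30.1
```

Emit:
drive_tool(
  deltas="0 0 0.15 0;0 0 0.2 0;0 0 0.2 0;0 0 0.2 0;0 0 0.25 0;0 0 0.25 0;0 0 0.25 0;0 0 0 0;0 0 0 0",
)

```text
t: 9.97
eef_pos: [642.0, 213.8, 320.5]
tcp_rot: [3.14, 0.0, 1.915]
ft_force: [0.2, 0.3, -1.4]
opening: 0.176
grip_force: 30.0
```

Emit:
drive_tool(
  deltas="0.04 -0.25 0 0;0.04 -0.3 0 0;0.04 -0.33 0 0;0.04 -0.33 0 0;0.04 -0.33 0 0;0.04 -0.33 0 0;0.04 -0.33 0 0;0.04 -0.33 0 0;0.04 -0.3 0 0;0.04 -0.13 0 0",
)

```text
t: 10.8
eef_pos: [681.4, -85.9, 317.5]
tcp_rot: [-3.139, -0.001, 1.913]
ft_force: [-0.1, 0.0, -1.4]
opening: 0.176
grip_force: 30.0
```

Emit:
drive_tool(
  deltas="0 0 0 0;0 0 0 0;0 0 0 0",
)

```text
t: 11.05
eef_pos: [681.6, -81.2, 318.8]
tcp_rot: [-3.141, -0.001, 1.916]
ft_force: [-0.1, -0.3, -0.4]
opening: 0.17
grip_force: 30.0
```

Run:
```python
from h import *
s=env.state();print(s["t"],s["eef_pos"],s["tcp_rot"],s["ft_force"])
p=s["eef_pos"]
for n in("side","wrist"):
    im,w,T,K=cloud(n);cv2.imwrite(f"pics/t_{n}.png",im[...,::-1]);np.savez(f"t_{n}.npz",im=im,w=w,T=T,K=K)
    m=(np.hypot(w[...,0]-p[0],w[...,1]-p[1])<60)&(w[...,2]>128)&(w[...,2]<p[2]-22)
    Q=w[m];print(n,len(Q))
    for z in range(135,290,10):
        q=Q[abs(Q[:,2]-z)<5]
        if len(q)>3:print(z,len(q),np.median(q,0).round(1),q.min(0).round(0)[:2],q.max(0).round(0)[:2])
im=cv2.imread("pics/t_side.png");v,u=np.where(m) if 0 else (0,0)
cv2.imwrite("pics/t1.png",cv2.resize(im[120:330,330:530],(600,600),interpolation=cv2.INTER_CUBIC))
```

```text
11.05 [681.62992314 -81.18506061 318.82762601] [-3.14067692e+00 -1.00570222e-03  1.91587626e+00] [-0.1358565  -0.31426207 -0.42582514]
side 755
155 29 [675.6 -89.3 157.8] [670. -96.] [690. -81.]
165 65 [672.6 -90.7 165.1] [667. -98.] [693. -74.]
175 74 [674.3 -92.1 175.1] [667. -97.] [690. -74.]
185 79 [672.7 -91.1 185.1] [667. -98.] [692. -73.]
195 74 [674.5 -92.2 195. ] [667. -97.] [690. -72.]
205 95 [674.3 -89.9 205.6] [667. -97.] [697. -68.]
215 67 [679.  -84.7 210.7] [668. -96.] [694. -71.]
225 25 [679.8 -84.3 225. ] [677. -86.] [685. -80.]
235 23 [679.  -84.5 234.4] [677. -88.] [683. -79.]
245 24 [679.3 -85.  246. ] [676. -86.] [685. -81.]
255 27 [679.  -84.3 255.5] [677. -87.] [684. -79.]
265 26 [679.2 -85.2 266.7] [674. -89.] [685. -79.]
275 48 [676.2 -87.3 275.8] [672. -91.] [688. -75.]
285 58 [676.5 -88.  285.1] [673. -92.] [686. -79.]
wrist 1531
165 40 [676.6 -69.7 165.7] [667. -81.] [693. -67.]
175 59 [676.3 -69.5 175.4] [667. -83.] [692. -67.]
185 63 [676.9 -69.1 184.7] [667. -81.] [692. -67.]
195 74 [677.  -69.2 194.5] [667. -82.] [693. -67.]
205 124 [677.2 -71.  206.4] [667. -94.] [694. -67.]
215 669 [679.4 -78.7 211.1] [667. -95.] [695. -67.]
225 38 [680.  -78.  225.3] [677. -81.] [684. -77.]
235 35 [680.3 -77.8 235.1] [677. -81.] [684. -77.]
245 50 [680.  -77.7 245.7] [677. -82.] [685. -77.]
255 43 [679.8 -77.7 255.1] [677. -82.] [685. -77.]
265 9 [681.1 -77.3 260.5] [679. -78.] [683. -75.]
275 65 [678.2 -74.  277.4] [673. -84.] [689. -72.]
285 145 [678.7 -74.  284.9] [673. -83.] [689. -72.]
```

View pics/t1.png

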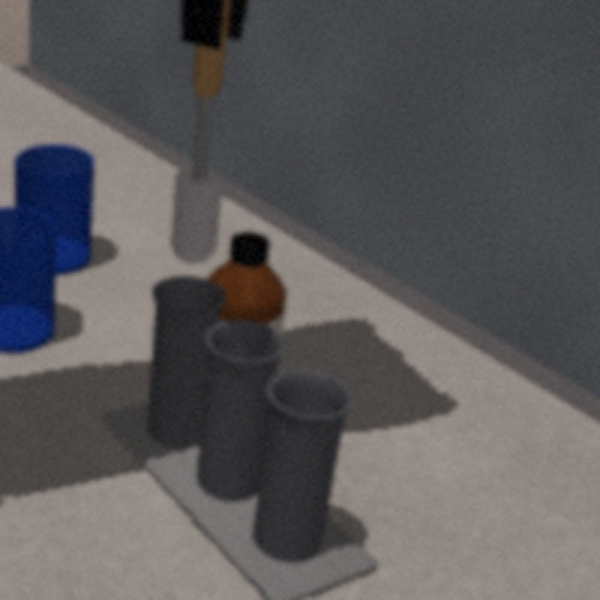

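The side crop shows the brush hanging vertically above tube0, at about (200,215) in the crop. The measured axis is (680,-82) and the tube is at (681,-82). Descending.

Emit:
drive_tool(
  deltas="0.01 0 -0.1 0;0 0 -0.1 0;0 0 -0.08 0;0 0 -0.05 0;0 0 -0.05 0;0 0 -0.05 0;0 0 -0.05 0;0 0 0 0;0 0 0 0",
)

```text
t: 11.9
eef_pos: [682.8, -82.4, 271.5]
tcp_rot: [-3.141, -0.0, 1.915]
ft_force: [0.9, 0.3, -1.3]
opening: 0.17
grip_force: 30.0
```

Emit:
drive_tool(
  deltas="0 0 -0.1 0;0 0 -0.1 0;0 0 -0.1 0;0 0 -0.1 0;0 0 -0.04 0;0 0 -0.02 0;0 0 -0.02 0;0 0 0 0;0 0 0 0",
)

```text
t: 12.65
eef_pos: [682.9, -82.4, 224.0]
tcp_rot: [3.141, 0.0, 1.915]
ft_force: [-0.3, -0.2, -1.7]
opening: 0.175
grip_force: 30.0
```

Emit:
drive_tool(
  deltas="0 0 -0.02 0;0 0 -0.02 0;0 0 -0.01 0;0 0 0 0;0 0 0 0",
)

```text
t: 13.07
eef_pos: [682.8, -82.3, 218.6]
tcp_rot: [3.142, 0.0, 1.915]
ft_force: [0.1, -0.2, -0.8]
opening: 0.172
grip_force: 30.0
```

Emit:
drive_tool(
  deltas="0 0 -0.02 0;0 0 -0.02 0;0 0 -0.02 0;0 0 -0.02 0;0 0 0 0",
)

```text
t: 13.48
eef_pos: [682.6, -82.3, 210.0]
tcp_rot: [-3.141, -0.0, 1.915]
ft_force: [0.3, -0.3, -1.2]
opening: 0.173
grip_force: 30.0
```

Tube0 is deep: there's no contact 13 mm below the spacer level. Going down to about 184.

Emit:
drive_tool(
  deltas="0 0 -0.08 0;0 0 -0.06 0;0 0 -0.05 0;0 0 -0.04 0;0 0 -0.02 0;0 0 -0.02 0;0 0 0 0;0 0 0 0",
)

```text
t: 14.15
eef_pos: [682.9, -82.3, 183.7]
tcp_rot: [3.141, 0.0, 1.915]
ft_force: [-0.8, -0.3, -1.0]
opening: 0.174
grip_force: 30.0
```

Emit:
drive_tool(
  deltas="0 0 -0.01 0;0 0 -0.01 0;0 0 -0.01 0;0 0 0 0;0 0 0 0",
)

```text
t: 14.57
eef_pos: [683.0, -82.4, 181.3]
tcp_rot: [3.141, 0.001, 1.915]
ft_force: [-1.1, 0.5, 5.2]
opening: 0.171
grip_force: 30.0
```

Emit:
drive_tool(
  deltas="0 0 0 0;0 0 0 0;0 0 0 0;0 0 0 0;0 0 0 0;0 0 0 0;0 0 0 0",
  gripper=0.4,
)

```text
t: 15.15
eef_pos: [682.8, -82.3, 180.6]
tcp_rot: [-3.142, -0.0, 1.915]
ft_force: [-0.2, -0.4, -0.1]
opening: 0.578
grip_force: 0.0
```

Emit:
drive_tool(
  deltas="0 0 0.1 0;0 0 0.2 0;0 0 0.25 0;0 0 0.25 0;0 0 0.25 0;-0.2 0.2 0.1 0;-0.25 0.25 0 0;-0.25 0.25 0 0;-0.25 0.25 0 0;0 0 0 0",
)

```text
t: 15.98
eef_pos: [584.2, 16.1, 297.3]
tcp_rot: [3.141, -0.001, 1.918]
ft_force: [0.0, -0.2, 0.0]
opening: 0.6
grip_force: 0.0
```

Emit:
drive_tool(
  deltas="-0.25 0 0 0;-0.25 0 0 0;-0.25 0 0 0;0 0 0 0;0 0 0 0;0 0 0 0;0 0 0 0;0 0 0 0",
)

```text
t: 16.65
eef_pos: [513.5, 12.6, 295.5]
tcp_rot: [3.142, -0.0, 1.915]
ft_force: [-0.3, -0.2, -0.8]
opening: 0.6
grip_force: 0.0
```

Run:
```python
from h import *
print(env.state()["t"],env.state()["eef_pos"])
for n in ("side","top"):
    im,w,T,K=cloud(n);I=im.astype(int);cv2.imwrite(f"pics/f_{n}.png",im[...,::-1])
    m=(np.hypot(w[...,0]-682,w[...,1]+82)<25)&(w[...,2]>133)&(w[...,2]<260)
    Q=w[m];print(n,len(Q));
    if len(Q)>5:
        c=Q.mean(0);print(np.percentile(Q[:,2],[2,98]),Q.max(0),np.linalg.svd(Q-c,full_matrices=False)[2][0].round(2))
    m=(w[...,0]>540)&(w[...,0]<720)&(w[...,1]>150)&(w[...,1]<260)&(w[...,2]>85)&(w[...,2]<108)
    print("beaker",m.sum(),w[m].mean(0).round(1) if m.any() else 0)
```

```text
16.65 [513.50968983  12.5764681  295.52670884]
side 372
[137.08901503 214.09193385] [689.84597523 -77.10989826 215.34587398] [-0.02 -0.02 -1.  ]
beaker 361 [646.3 199.7  93.1]
top 163
[141.8614055  217.67311885] [692.22745188 -74.48792935 218.47495441] [-0.06  0.05 -1.  ]
beaker 336 [652.8 203.6  97.1]
```

View pics/f_side.png

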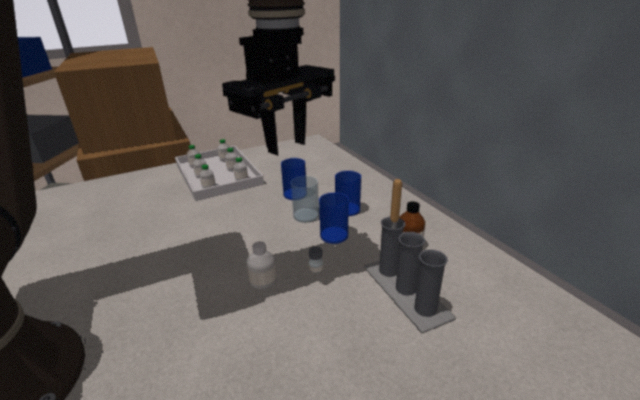

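The side view shows the brush standing upright in tube0 at (396,200), its top at z = 215 as it should be in the deep tube. The beaker is unmoved at (305,200), and the bystanders are undisturbed.

```bash
python3 -c "
from cell import env
print(env.job_done())"
```

```text
the job is handed in; nothing more can be done
None
```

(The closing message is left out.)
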